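# Put the feed on bypass and shut the stopcock beside the gauge

## Task

Put the water feed on its bypass so that the strainer can be cleaned: first turn the red-winged bypass valve fully open, wings in line with its pipe, then shut the brass-winged stopcock by turning it clockwise until its washer sits snug on the seat, finger-tight and no harder. The gauge stands right beside the brass wings: do not press on it, and leave the loose fittings and tools where they lie.

Things in the scene. Friction and masses are not known exactly. Their poses are not given: they have to be found in the camera images.
- duty: duty branch: copper pipe, 22 mm thick, axis 55 mm above the bench, with brass screw-down stopcock, gauge and Y-strainer. Origin on the bench under the pipe's middle; y along the pipe, z up. Stopcock spindle upright at x = 0, y = +30 mm; its bonnet and gland nut end 98 mm up. Parallel to the bypass branch, 130 mm apart, either one nearer to the robot
- stop_key: the stopcock's brass butterfly key; origin on the spindle axis at mid-wing, 122 mm up; x along the wings, z up. Clockwise from above shuts. Gland drag about 0.08 N m. The washer meets its unseen seat 0.5 to 2.6 rad from the start; from there the torque climbs about 1 N m per rad. Snug: 0.12 to 0.28 N m above the reading while it turns freely; 0.34 above crushes the washer. Stays where left
- gauge: fragile pressure gauge on the duty pipe beside the stopcock: black case 42 mm across, 24 mm thick, white dial, centre 110 mm and top 131 mm above the bench. Origin on the bench under it, 61 mm from the spindle axis along the duty branch's +y; the case begins 40 mm from that axis, 8 mm beyond the sweep of the wing tips
- bypass: bypass branch: second copper pipe, parallel to the duty branch, with a steel quarter-turn ball valve. Origin on the bench under the pipe's middle; y along the pipe, z up. Valve spindle upright at x = 0, y = -20 mm; its gland nut ends 93 mm above the bench
- bypass_key (a joint): angle of the red butterfly handle, rad: 0 shut, wings across the pipe; 1.57 fully open, wings in line with the pipe, at a hard stop. Opens anticlockwise seen from above, against a drag of about 0.15 N m; stays where left
- bypass_wings (a point): middle of the red butterfly handle, on its spindle axis, 122 mm above the bench: wings 60 mm over the tips, 8 mm thick, 20 mm high, slim upright 8 mm spindle below. x along the wings, z up
- tape: loose white roll of thread tape, 56 mm across, 14 mm high, on the bench in front of the skid; origin at its underside's centre
- nipple: loose brass pipe nipple standing upright, 31 mm across its collar, 40 mm high, on the bench in front of the skid; origin at its underside's centre
- tee: loose green plastic tee fitting, 66 mm long, 34 mm high, lying in the drip tray between the two pipes; origin under its middle, on the tray floor 4 mm above the bench
- pliers: loose pliers with orange handles, 180 mm long, lying on the bench beside the skid; origin on the bench under the pivot, jaws to +x
- stop_wings (a point): the same point and axes as stop_key, for grasping: brass wings 64 mm over the tips, 8 mm thick, 20 mm high (112 to 132 mm above the bench), on a slim upright spindle 8 mm thick. Let go, the key springs back a little, until the washer carries 0.08 N m at most, still shut. After a step and stop the drag may act either way, so compare like readings

How it is judged:
On the way, in this order (a step that is already met when the one before it is completed fails the run):
1. the bypass valve is fully open (value of joint bypass_key above 1.45 rad), for 0.2 s.
2. the stopcock's washer is turned snug on its seat (0.1 N m over the gland drag) (contact force between stop_key and duty above 7 N), for 0.2 s.
At the end, for the whole second after the job is handed in: the bypass valve stands fully open (within 0.12 rad of its stop) and the stopcock stays shut: its spindle still bears on the washer inside with 4 to 25 N at 13.7 mm from the axis (0.055 to 0.34 N m) (value of joint bypass_key above 1.45 rad and contact force between stop_key and duty between 4 and 25 N); the robot touches nothing.
It fails at once if the stopcock forced: its spindle bears on the washer with more than 25 N (0.34 N m over the gland drag) (contact force between stop_key and duty above 25 N).
It fails at once if the gauge pressed with more than 6 N (contact force between anything else and gauge above 6 N).
It fails at once if a loose fitting or tool moved by more than 20 mm (distance of any of tape, nipple, tee, pliers from where it was at the start of the episode above 0.02 m).
It also fails if it takes over 72 s, if anything falls off the work surface, if the arm or the gripper's body presses on something with over 40 N, if the wrist force passes 120 N, or if a joint passes its speed limit or range.

## Robot

A 6-joint arm with a two-finger parallel gripper is mounted at the origin on the work surface. World frame = base frame: x ahead of the robot, y to its left, z up, the work surface at z = 0. Lengths are in m, angles in rad, forces in N, time in s.
With the tool pointing down it reaches from about 0.35 to 0.85 m from the base axis. Payload 8.1 kg.
Tool frame: the origin (TCP) lies at the very end of the fingers, on their centre line; the grasp point (between the pads) lies 19 mm behind it; z points along the fingers, y is the line along which they close (so a half turn about z gives the same grasp; the last joint's range is limited). The gripper opens to 93 mm and grips with 3 to 60 N. Pads are 15 mm wide; open, the fingers measure 128 mm over their backs; the gripper's body (75 mm by 188 mm) begins 65 mm behind the grasp point.
Start: joints at [-1.303, 0.13, 1.488, -0, 1.523, -0.085], TCP at [0.207, -0.563, 0.219] pointing down, gripper open.
Joint ranges: [-2.96, 2.96], [-0.89, 2.26], [0.02, 2.5], [-1.34, 4.48], [0, 2.73], [-2.66, 2.66]. Speed limits (rad/s): [2.39, 2.39, 2.79, 3.14, 3.14, 3.14].

## Interface

Orientations are given as a rotation vector (axis times angle).
In Python, from plant import read_state, eyes, workorder gives the robot as it stands. The module is installed in compiled form; this text tells all that it offers.
- The arm moves only by the tool play_rows, never from a script. Its argument "targets" is one flat list of numbers, 4 for each row, row after row: the shift along the tool's x, y, z in cm, then the turn about the tool's z in degrees. In form: [dx, dy, dz, roll, dx, dy, dz, roll, ...]. A call has 1 to 8 rows; each row is the pose to reach, as a shift and turn from the pose commanded when the call began, along the tool's axes at that moment; what a row does not reach only later rows make up. A row lasts 1/12 s, in which the tool goes at most 41.7 mm and 7.16 degrees, less where a joint would pass 70% of its speed; a pose out of reach is approached as far as the arm can. A call with a gripper value outside its range is refused whole. "grip" is the finger opening in cm, from 0 to 9.3, set as the call begins (left out, the last holds). The fingers move at their own pace and stop on an object; "grip_force" is the grip in N (left out, the last holds). Time passes only in rows, so rows that repeat a pose let the fingers close. It gives the time, the measured TCP pose, the force, the opening and the grip force at its end, in the units of the state.
- read_state(): the state, without advancing time (a new reading comes with each control period).
- eyes.read_camera(name): name is "side" or "top"; returns a dict with "image" (480x640x3 uint8, red, green, blue), "vfov" (degrees; the focal length in pixels is half the picture's height over the tangent of half this angle, whatever the lens; pixels are square), "cx", "cy" (the principal point, pixels), "cam_to_world" (4x4, takes a point from camera to world coordinates). Camera axes: x right, y up, looking along -z (the intrinsics and any distortion apply to the point x, -y, -z); pixel columns grow to the right and rows downward; lengths in m; the calibration is good to about 2 mm. A picture is of the moment at which its call begins. There is no depth.
- workorder.close_job(): hands the job in; it is judged then, once.
The state is a dict: "t": time; "q": joint angles; "dq": joint speeds; "joint_torque": joint torques, N m; "tool_pos": TCP position; "orientation": TCP orientation; "force": force on the tool from outside, world axes, zero at the start; "wrist_torque": the same for the moment, N m; "opening": finger opening in m; "gripper_force": force on a finger pad.
Only numpy, scipy, OpenCV 4.12 (cv2) and the standard library are available. Lean on these libraries where they do the work, as an engineer would, in place of code of your own. Each camera call takes 0.05 s, during which the arm holds its last target. There are 200 camera calls.

## Working session

There is one attempt and no reset: what is moved stays moved. The work goes in short steps, Python scripts to look and compute and a tool call to move; the robot and the scene stay as the last step left them, time stands still between calls to the robot, and variables do not carry over. Pictures are saved under pics/ and viewed, at most 10 in all, crops included, and the job is handed in when it is done.

Besides the shell and the picture viewer there is one more tool, called after "Emit:" by a JSON object that holds its "op" and its "data", one argument or row to a line. play_rows: Moves the arm, as the interface text tells. Its arguments: {"type":"object","properties":{"targets":{"type":"array"},"grip":{"type":"number"},"grip_force":{"type":"number"}},"required":["targets"]}

```bash
mkdir -p pics; cat > h.py <<'E'
import numpy as np, cv2
from plant import read_state, eyes, workorder
def cam(n): return eyes.read_camera(n)
def K(c):
    f=240/np.tan(np.radians(c['vfov'])/2); return f
def ray(c,u,v):
    f=K(c); T=np.array(c['cam_to_world']); d=np.array([(u-c['cx'])/f,-(v-c['cy'])/f,-1]); return T[:3,3],T[:3,:3]@d
def onz(c,u,v,z):
    o,d=ray(c,u,v); return o+d*(z-o[2])/d[2]
def proj(c,p):
    T=np.array(c['cam_to_world']); q=T[:3,:3].T@(np.asarray(p)-T[:3,3]); f=K(c); return c['cx']+f*q[0]/-q[2], c['cy']-f*q[1]/-q[2]
E
python3 - <<'E'
from h import *
for n in('top','side'):
    c=cam(n); cv2.imwrite(f'pics/{n}0.png',c['image'][:,:,::-1]); print({k:v for k,v in c.items() if k!='image'})
print(read_state())
E
```

```text
{'vfov': 53.99692064061867, 'cx': 319.11218019116683, 'cy': 237.995354614395, 'cam_to_world': array([[ 0.00830791,  0.99225006, -0.12397901,  0.37472404],
       [-0.99992259,  0.00709501, -0.01022144, -0.06277693],
       [-0.00926259,  0.12405433,  0.99223219,  0.98122321],
       [ 0.        ,  0.        ,  0.        ,  1.        ]])}
{'vfov': 57.34657704025255, 'cx': 314.8864581437824, 'cy': 235.29024968292106, 'cam_to_world': array([[-0.99975568, -0.01848223, -0.0121235 ,  0.49294098],
       [ 0.00244228, -0.63749183,  0.77045324,  0.59022538],
       [-0.02196833,  0.7702354 ,  0.63738122,  0.65025825],
       [ 0.        ,  0.        ,  0.        ,  1.        ]])}
{'t': 0.1, 'q': array([-1.30338674e+00,  1.31075086e-01,  1.48914379e+00, -2.62075361e-05,
        1.52298476e+00, -8.54070357e-02]), 'dq': array([ 0.00055439, -0.00114913, -0.00277304, -0.00115219, -0.00091655,
       -0.00075599]), 'joint_torque': array([ 8.67587714e-04, -5.61340928e+01, -4.93095231e+01,  7.71432719e-02,
        2.91509094e-02, -6.40646499e-05]), 'tool_pos': array([ 0.20720151, -0.56255885,  0.21771324]), 'orientation': array([-3.09125884e+00, -5.51053895e-01,  2.70773080e-04]), 'force': array([ 0.03959135, -0.5906921 , -1.31055298]), 'wrist_torque': array([ 0.00968132, -0.00339955, -0.00161887]), 'gripper_force': 0.0, 'opening': 0.09332889618748558}
```

View pics/top0.png

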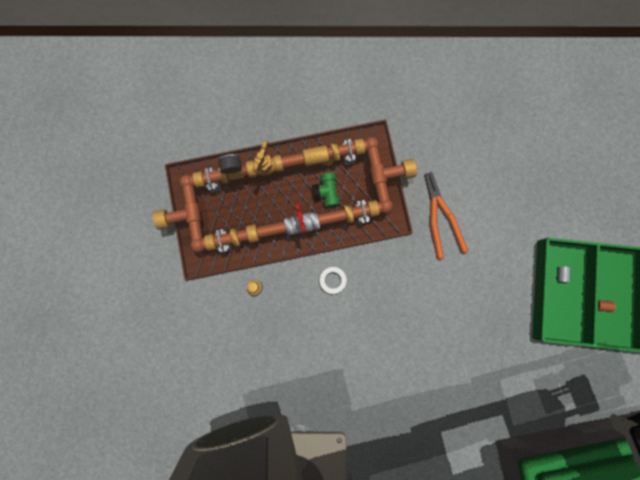

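View pics/side0.png

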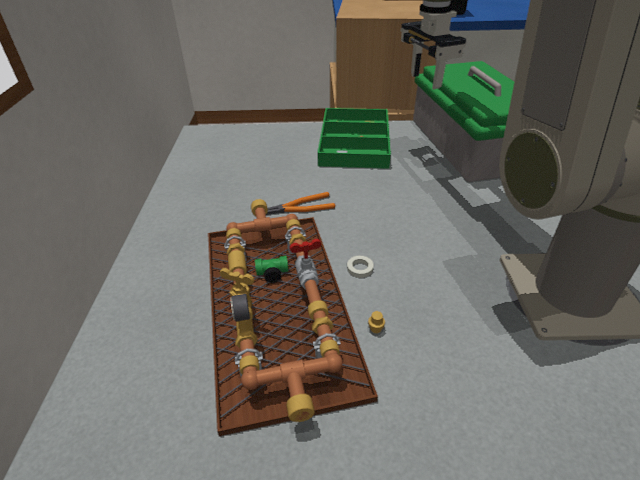

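The top view shows the gauge at about (231,160), the brass key at (262,156), the red key at (300,217), the tee at (329,190), the tape at (333,280) and the nipple at (254,288). The duty branch is the farther one. I'll measure the keys next.

```bash
python3 - <<'E'
from h import *
C={n:cam(n) for n in('top','side')}
P={}
for n,c in C.items():
    h=cv2.cvtColor(c['image'],cv2.COLOR_RGB2HSV)
    m=((h[...,0]<5)|(h[...,0]>174))&(h[...,1]>190)&(h[...,2]>110)
    m=m.astype(np.uint8); k,l,s,ce=cv2.connectedComponentsWithStats(m)
    for i in np.argsort(-s[1:,4])[:3]+1: print(n,s[i],ce[i])
    i=np.argmax(s[1:,4])+1; ys,xs=np.where(l==i); P[n]=(xs.mean(),ys.mean())
    (ctr,sz,a)=cv2.minAreaRect(np.c_[xs,ys].astype(np.float32)); print(ctr,sz,a)
    if n=='top':
        w=np.array([onz(c,x,y,.122) for x,y in zip(xs,ys)]);print('red top mean',w.mean(0),'ext',w.min(0),w.max(0)); u,sv,v=np.linalg.svd(w[:,:2]-w[:,:2].mean(0)); print('dir deg',np.degrees(np.arctan2(v[0,1],v[0,0])))
o1,d1=ray(C['top'],*P['top']);o2,d2=ray(C['side'],*P['side'])
st=np.linalg.lstsq(np.c_[d1,-d2],o2-o1,rcond=None)[0];print('tri',o1+d1*st[0],o2+d2*st[1])
# pipe direction: skid corners on z~0.01
c=C['top']
for uv in [(166,165),(386,121),(411,234),(186,280)]: print(uv,onz(c,*uv,.008))
for uv in [(187,181),(373,144),(198,245),(386,207)]: print('pipe',uv,onz(c,*uv,.055))
print('gauge',onz(c,231,160,.125))
def crop(n,x,y,w,hh,s): return cv2.resize(C[n]['image'][y:y+hh,x:x+w,::-1],None,fx=s,fy=s,interpolation=cv2.INTER_CUBIC)
a=crop('top',215,135,110,100,7)[:600]; cv2.imwrite('pics/ct.png',cv2.resize(a,(660,600)) if a.shape[0]>600 else a)
cv2.imwrite('pics/cs.png',crop('side',205,225,130,100,6))
E
```

```text
top [296 203   8  27  59] [299.28813559 214.61016949]
(299.4038391113281, 216.0192413330078) (26.867910385131836, 3.1378581523895264) 78.69007110595703
red top mean [ 0.52545756 -0.01687101  0.122     ] ext [ 0.4985809  -0.02408676  0.122     ] [ 0.5472458  -0.01047546  0.122     ]
dir deg -165.17961379581112
side [290 239  30   9  88] [304.68181818 243.17045455]
(304.4693908691406, 243.33917236328125) (4.958470344543457, 29.7976016998291) 79.2156982421875
tri [ 0.52401217 -0.01731013  0.13009201] [ 0.52150481 -0.0170624   0.12966545]
(166, 165) [0.65067672 0.27467615 0.008     ]
(386, 121) [ 0.75037294 -0.19419331  0.008     ]
(411, 234) [ 0.50607224 -0.24386966  0.008     ]
(186, 280) [0.40696605 0.22135628 0.008     ]
pipe (187, 181) [0.60442625 0.21426262 0.055     ]
pipe (373, 144) [ 0.68353974 -0.16103923  0.055     ]
pipe (198, 245) [0.47474223 0.18678507 0.055     ]
pipe (386, 207) [ 0.55373794 -0.18618972  0.055     ]
gauge [0.62782074 0.11238848 0.125     ]
```

View pics/ct.png

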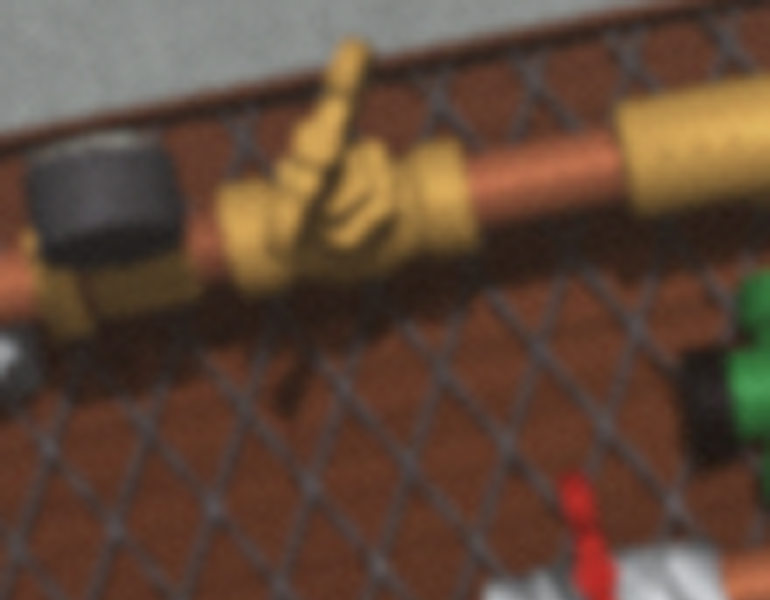

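View pics/cs.png

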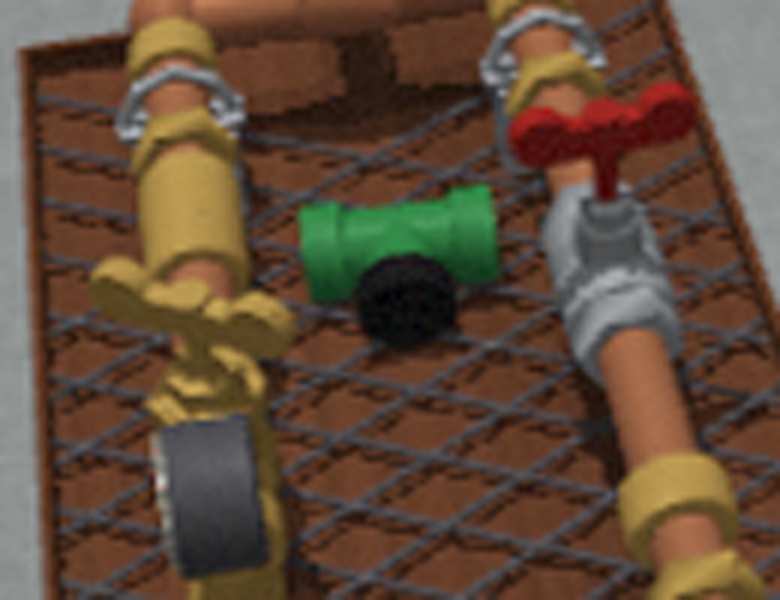

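The crops show brass wing tips in the top crop from about (355,45) to (305,240), and in the side crop from (92,280) to (293,325). The red wings in the side crop run from (510,140) to (695,108).

```bash
python3 - <<'E'
from h import *
C={n:cam(n) for n in('top','side')}
t=lambda x,y:(215+x/7,135+y/7)
s=lambda x,y:(205+x/6,225+y/6)
def ang(a,b): d=a-b; return np.degrees(np.arctan2(d[1],d[0]))
for nm,c,a,b in [('brass top','top',t(355,45),t(300,235)),('brass side','side',s(92,280),s(293,325)),('red side','side',s(510,140),s(697,108)),('red top','top',(297,203.5),(302.5,229.5))]:
    A=onz(C[c],*a,.122);B=onz(C[c],*b,.122);print(nm,A[:2],B[:2],'mid',(A+B)[:2]/2,'len',np.linalg.norm(A-B),'ang',ang(A,B))
for p in [(.638,.056,.122),(.518,-.019,.122),(.638-.0127,.056+.0597,.131)]: print([np.round(proj(C[n],p),1) for n in C])
# silver gland + gauge masks
c=C['side'];h=cv2.cvtColor(c['image'],cv2.COLOR_RGB2HSV)
from scipy.spatial.transform import Rotation as R
st=read_state();print(R.from_rotvec(st['orientation']).as_matrix().round(3),st['tool_pos'])
E
```

```text
brass top [0.66516328 0.0484567 ] [0.61245062 0.06202793] mid [0.63880695 0.05524232] len 0.0544316388200109 ang -14.437649029373866
brass side [0.66667058 0.04554988] [0.60660569 0.06514242] mid [0.63663814 0.05534615] len 0.06317957228943315 ang -18.065782036950708
red side [ 0.54854343 -0.01227258] [ 0.4914332  -0.02563306] mid [ 0.51998832 -0.01895282] len 0.05865219765583923 ang 13.16708288329262
red top [ 0.54631378 -0.01234607] [ 0.4976436  -0.02317659] mid [ 0.52197869 -0.01776133] len 0.04986067524901471 ang 12.545552818420452
[array([261.4, 155.4]), array([236.1, 275.7])]
[array([300.4, 218.6]), array([306.8, 245.6])]
[array([228.6, 160.4]), array([238.2, 298.1])]
[[ 0.938  0.346 -0.   ]
 [ 0.346 -0.938  0.001]
 [ 0.    -0.001 -1.   ]] [ 0.20727916 -0.56284968  0.21825857]
```

Emit:
{"op": "play_rows", "data": {
  "targets": [3,-2.5,0.1,1,6,-5,0.2,2,9,-7.5,0.4,3,12,-10,0.6,4,15,-12.5,0.8,5,18,-15,1,6,21,-17.5,1,7,24,-20,1,7.7],
  "grip": 4,
  "grip_force": 30
}}

```text
t: 0.97
tool_pos: [0.3639, -0.2907, 0.2086]
orientation: [3.123, 0.34, 0.0]
force: [1.0, 0.5, 1.0]
opening: 0.0444
gripper_force: 0.0
```

Emit:
{"op": "play_rows", "data": {
  "targets": [2.65,-2.9,0,0,5.3,-5.8,0,0,8,-8.7,0,0,10.6,-11.6,0.2,0,13.2,-14.5,0.4,0,15.9,-17.4,0.6,0,18.6,-20.4,0.8,0,21.2,-23.3,1,0],
  "grip": 4
}}

```text
t: 1.63
tool_pos: [0.5207, -0.0169, 0.1988]
orientation: [3.123, 0.343, 0.001]
force: [0.0, 0.1, 0.7]
opening: 0.0398
gripper_force: 0.0
```

```bash
python3 - <<'E'
from h import *
s=read_state();print(s['tool_pos'],s['orientation'],s['force'],s['wrist_torque'],s['q'])
c=cam('side');cv2.imwrite('pics/s1.png',cv2.resize(c['image'][150:300,205:405,::-1],None,fx=4,fy=4,interpolation=cv2.INTER_CUBIC))
E
```

```text
[ 0.52067466 -0.01692936  0.19876025] [3.12267828e+00 3.42732472e-01 1.06344042e-03] [0.03073997 0.09113251 0.72088164] [-0.07088499 -0.02924799 -0.01403878] [-1.30946464e-01 -7.50940991e-02  1.73378897e+00  3.73907697e-06
  1.48220163e+00  1.22121279e+00]
```

View pics/s1.png

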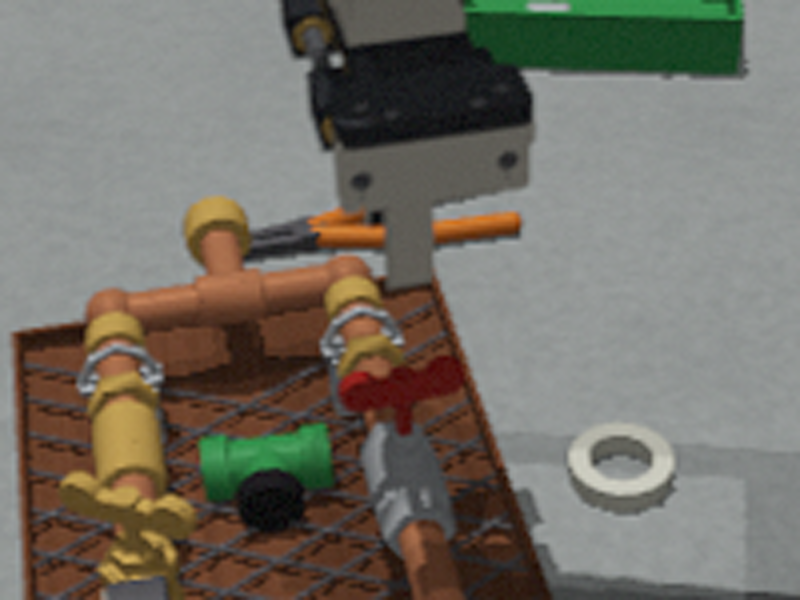

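The picture shows the fingers at (410,285) directly above the red wings' middle (403,385), aligned. I'll lower them and close.

Emit:
{"op": "play_rows", "data": {
  "targets": [-0.1,0.15,2.5,0,-0.1,0.15,5,0,-0.1,0.15,7,0,-0.1,0.15,8.5,0,-0.1,0.15,9.3,0,-0.1,0.15,9.3,0]
}}

```text
t: 2.18
tool_pos: [0.5177, -0.0205, 0.1035]
orientation: [-3.122, -0.342, 0.006]
force: [-0.8, -0.3, 0.0]
opening: 0.0402
gripper_force: 0.0
```

Emit:
{"op": "play_rows", "data": {
  "targets": [0,0,0,0,0,0,0,0,0,0,0,0,0,0,0,0,0,0,0,0,0,0,0,0],
  "grip": 0.5
}}

```text
t: 2.68
tool_pos: [0.5197, -0.02, 0.1064]
orientation: [-3.122, -0.342, -0.002]
force: [-0.8, 3.3, 4.5]
opening: 0.0077
gripper_force: 29.8
```

```bash
python3 - <<'E'
from h import *
s=read_state();print(s['tool_pos'],s['orientation'],s['force'],s['wrist_torque'],s['q'][5],s['opening'],s['gripper_force'])
E
```

```text
[ 0.51965853 -0.02003223  0.10643028] [-3.12172722e+00 -3.42490638e-01 -1.74120678e-03] [-0.84936531  3.33278164  4.53929136] [0.68832711 0.21198906 0.12032046] 1.213734806999581 0.007663199773557335 29.82827290892601
```

Emit:
{"op": "play_rows", "data": {
  "targets": [0,0,0,-5,0,0,0,-10,0,0,0,-15,0,0,0,-20,0,0,0,-25,0,0,0,-30,0,0,0,-35,0,0,0,-40]
}}

```text
t: 3.35
tool_pos: [0.5201, -0.0207, 0.1064]
orientation: [2.814, 1.395, 0.003]
force: [1.3, 0.5, 1.9]
opening: 0.0078
gripper_force: 30.1
```

Emit:
{"op": "play_rows", "data": {
  "targets": [0,0,0,-5,0,0,0,-10,0,0,0,-15,0,0,0,-20,0,0,0,-25,0,0,0,-30,0,0,0,-35,0,0,0,-40]
}}

```text
t: 4.02
tool_pos: [0.5209, -0.0209, 0.1065]
orientation: [2.166, 2.272, 0.004]
force: [8.2, 0.4, -1.8]
opening: 0.0078
gripper_force: 30.1
```

```bash
cat > s.py <<'E'
from h import *
from scipy.spatial.transform import Rotation as R
s=read_state();x=R.from_rotvec(s['orientation']).as_matrix()[:,0]
print(s['t'],s['tool_pos'].round(4),'yaw',np.degrees(np.arctan2(x[1],x[0])).round(2),'F',s['force'].round(2),'T',s['wrist_torque'].round(3),'q6',s['q'][5].round(3),s['opening'].round(4),s['gripper_force'].round(1))
E
python3 s.py
```

```text
Traceback (most recent call last):
  File "s.py", line 4, in <module>
    print(s['t'],s['tool_pos'].round(4),'yaw',np.degrees(np.arctan2(x[1],x[0])).round(2),'F',s['force'].round(2),'T',s['wrist_torque'].round(3),'q6',s['q'][5].round(3),s['opening'].round(4),s['gripper_force'].round(1))
                                                                                                                                                                        ^^^^^^^^^^^^^^^^^^
AttributeError: 'float' object has no attribute 'round'
```

Emit:
{"op": "play_rows", "data": {
  "targets": [0,0,0,-3,0,0,0,-6,0,0,0,-8,0,0,0,-10,0,0,0,-11,0,0,0,-12,0,0,0,-12]
}}

```text
t: 4.6
tool_pos: [0.521, -0.0209, 0.1065]
orientation: [1.92, 2.482, 0.004]
force: [6.5, 0.2, -2.1]
opening: 0.0083
gripper_force: 31.0
```

```bash
sed -i "s/s\['opening'\].round(4),s\['gripper_force'\].round(1)/s['opening'],s['gripper_force']/" s.py; python3 s.py
```

```text
4.6 [ 0.521  -0.0209  0.1065] yaw 104.54 F [ 6.49  0.2  -2.06] T [ 0.02  -1.206 -0.479] q6 -0.393 0.008253255532746572 30.954034651808797
```

The torque of 0.48 N m means the valve is at its stop. I'll release and rise.

Emit:
{"op": "play_rows", "data": {
  "targets": [0,0,0,1.5,0,0,0,1.5,0,0,0,1.5,0,0,0,1.5,0,0,-2.5,1.5,0,0,-5.5,1.5,0,0,-8,1.5,0,0,-8.5,1.5],
  "grip": 3
}}

```text
t: 5.27
tool_pos: [0.5217, -0.021, 0.1959]
orientation: [1.951, 2.455, 0.006]
force: [0.8, -1.1, 0.8]
opening: 0.03
gripper_force: 0.0
```

```bash
python3 - <<'E'
from h import *
c=cam('side');cv2.imwrite('pics/s2.png',cv2.resize(c['image'][190:310,205:345,::-1],None,fx=5,fy=5,interpolation=cv2.INTER_CUBIC))
E
python3 s.py
```

```text
5.3167 [ 0.5215 -0.021   0.1949] yaw 103.04 F [ 0.5  -0.4   0.74] T [-0.053 -0.152 -0.006] q6 -0.366 0.02971090299945179 0.0
```

View pics/s2.png

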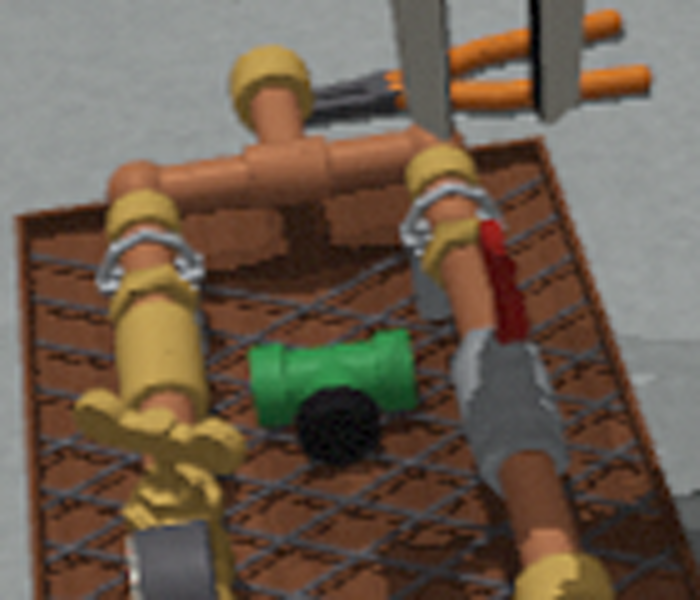

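Red wings now run from (490,225) to (515,335), in line with the pipe. Next I'll move over to the brass key.

Emit:
{"op": "play_rows", "data": {
  "targets": [0.6,1.6,0,-7,1.2,3.3,0,-14,1.8,4.9,0,-21,2.4,6.5,0,-28,3,8.2,0,-35,3.6,9.8,0,-42,4.2,11.4,0,-49,4.8,13.1,0,-56]
}}

```text
t: 5.98
tool_pos: [0.6359, 0.056, 0.1886]
orientation: [-0.562, -3.088, 0.001]
force: [0.1, 0.3, 0.5]
opening: 0.0297
gripper_force: 0.0
```

Emit:
{"op": "play_rows", "data": {
  "targets": [0,0,0,-4,0,0,0,-4,0,0,0,-4]
}}

```text
t: 6.23
tool_pos: [0.6353, 0.0556, 0.1889]
orientation: [-0.467, -3.104, 0.001]
force: [0.4, -0.0, -0.4]
opening: 0.0298
gripper_force: 0.0
```

```bash
python3 s.py; python3 - <<'E'
from h import *
c=cam('side');cv2.imwrite('pics/s3.png',cv2.resize(c['image'][180:320,175:335,::-1],None,fx=4,fy=4,interpolation=cv2.INTER_CUBIC))
E
```

```text
6.2333 [0.6353 0.0556 0.1889] yaw 162.9 F [ 0.4  -0.01 -0.42] T [ 0.046 -0.101  0.004] q6 -1.265 0.029843897213298675 0.0
```

View pics/s3.png

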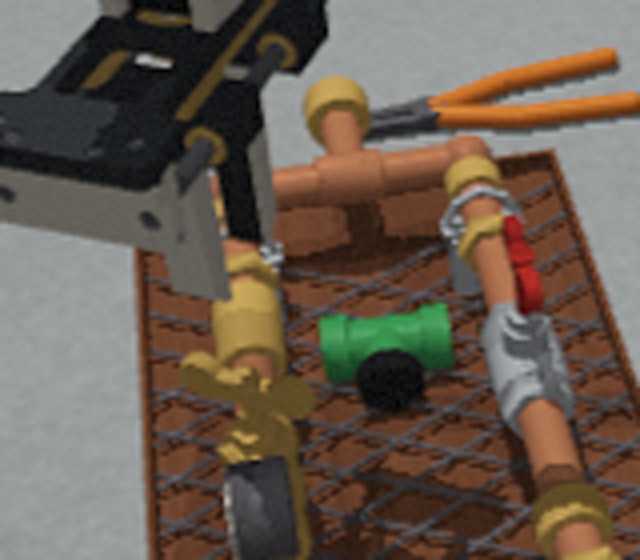

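The fingers are above the brass key at (245,385), with the gauge at (262,510) below them. I'll correct by 2.5 mm and lower.

Emit:
{"op": "play_rows", "data": {
  "targets": [-0.2,0.05,1.5,0,-0.2,0.05,3,0,-0.2,0.05,4.5,0,-0.2,0.05,6,0,-0.2,0.05,7.2,0,-0.2,0.05,8,0,-0.2,0.05,8.2,0,-0.2,0.05,8.2,0]
}}

```text
t: 6.95
tool_pos: [0.6377, 0.0553, 0.108]
orientation: [-0.465, -3.106, 0.0]
force: [-0.3, 0.3, -0.0]
opening: 0.03
gripper_force: 0.0
```

Emit:
{"op": "play_rows", "data": {
  "targets": [0,0,0,0,0,0,0,0,0,0,0,0,0,0,0,0,0,0,0,0,0,0,0,0],
  "grip": 0.5,
  "grip_force": 25
}}

```text
t: 7.45
tool_pos: [0.6389, 0.056, 0.1096]
orientation: [0.463, 3.105, 0.002]
force: [2.1, 3.5, 2.5]
opening: 0.008
gripper_force: 24.8
```

```bash
python3 s.py
```

```text
7.45 [0.6389 0.056  0.1096] yaw 163.02 F [2.11 3.54 2.55] T [ 0.637 -0.412 -0.018] q6 -1.268 0.00797083317937306 24.801506996154785
```

Emit:
{"op": "play_rows", "data": {
  "targets": [0,0,0,1,0,0,0,2,0,0,0,3,0,0,0,4,0,0,0,5,0,0,0,6,0,0,0,7,0,0,0,8]
}}

```text
t: 8.12
tool_pos: [0.6389, 0.0558, 0.1096]
orientation: [0.682, 3.065, 0.001]
force: [2.1, 3.6, 5.5]
opening: 0.0079
gripper_force: 24.9
```

```bash
python3 s.py
```

```text
8.1167 [0.6389 0.0558 0.1096] yaw 154.92 F [2.05 3.63 5.49] T [ 0.71  -0.407  0.068] q6 -1.126 0.00792701337235114 24.934948347508907
```

Emit:
{"op": "play_rows", "data": {
  "targets": [0,0,0,1,0,0,0,2,0,0,0,3,0,0,0,4,0,0,0,5,0,0,0,6,0,0,0,7,0,0,0,8]
}}

```text
t: 8.78
tool_pos: [0.6387, 0.0556, 0.1096]
orientation: [0.894, 3.01, 0.001]
force: [0.6, 2.4, 5.9]
opening: 0.0078
gripper_force: 24.9
```

```bash
python3 s.py
```

```text
8.7833 [0.6387 0.0556 0.1096] yaw 146.91 F [0.6  2.41 5.86] T [ 0.636 -0.249  0.085] q6 -0.986 0.007828075303025758 24.937065113335848
```

Emit:
{"op": "play_rows", "data": {
  "targets": [0,0,0,1,0,0,0,2,0,0,0,3,0,0,0,4,0,0,0,5,0,0,0,6,0,0,0,7,0,0,0,8]
}}

```text
t: 9.45
tool_pos: [0.6386, 0.0554, 0.1096]
orientation: [1.102, 2.941, 0.0]
force: [0.2, 2.6, 7.2]
opening: 0.0076
gripper_force: 24.9
```

```bash
python3 s.py
```

```text
9.45 [0.6386 0.0554 0.1096] yaw 138.9 F [0.17 2.64 7.17] T [ 0.406 -0.153  0.108] q6 -0.847 0.007649963795043103 24.939446970820427
```

Emit:
{"op": "play_rows", "data": {
  "targets": [0,0,0,1,0,0,0,2,0,0,0,3,0,0,0,4,0,0,0,5,0,0,0,6]
}}

```text
t: 9.95
tool_pos: [0.6385, 0.0553, 0.1096]
orientation: [1.255, 2.879, 0.0]
force: [-1.2, 1.7, 6.9]
opening: 0.008
gripper_force: 24.9
```

```bash
python3 s.py
```

```text
9.95 [0.6385 0.0553 0.1096] yaw 132.9 F [-1.15  1.75  6.91] T [ 0.275 -0.011  0.068] q6 -0.742 0.007996016358908654 24.941260060295463
```

Emit:
{"op": "play_rows", "data": {
  "targets": [0,0,0,1,0,0,0,2,0,0,0,3,0,0,0,4,0,0,0,5,0,0,0,6]
}}

```text
t: 10.45
tool_pos: [0.6384, 0.0552, 0.1096]
orientation: [1.404, 2.81, -0.0]
force: [-1.6, 2.0, 7.1]
opening: 0.0075
gripper_force: 24.9
```

```bash
python3 s.py
```

```text
10.45 [0.6384 0.0552 0.1096] yaw 126.9 F [-1.62  2.    7.08] T [0.296 0.115 0.09 ] q6 -0.637 0.007509078461141796 24.943154621869326
```

Emit:
{"op": "play_rows", "data": {
  "targets": [0,0,0,1,0,0,0,2,0,0,0,3,0,0,0,4,0,0,0,5,0,0,0,6]
}}

```text
t: 10.95
tool_pos: [0.6382, 0.0551, 0.1096]
orientation: [1.549, 2.732, -0.001]
force: [-1.8, 0.9, 8.2]
opening: 0.0076
gripper_force: 24.9
```

```bash
python3 s.py
```

```text
10.95 [0.6382 0.0551 0.1096] yaw 120.9 F [-1.84  0.87  8.18] T [0.206 0.292 0.158] q6 -0.533 0.0075964595135653065 24.94544648565352
```

Emit:
{"op": "play_rows", "data": {
  "targets": [0,0,0,1,0,0,0,2]
}}

```text
t: 11.12
tool_pos: [0.6382, 0.055, 0.1095]
orientation: [1.597, 2.705, -0.001]
force: [-2.3, 1.3, 9.4]
opening: 0.0083
gripper_force: 24.9
```

```bash
python3 s.py
```

```text
11.1167 [0.6382 0.055  0.1095] yaw 118.9 F [-2.28  1.26  9.38] T [0.15  0.313 0.057] q6 -0.498 0.00830241298202271 24.946129750460386
```

Emit:
{"op": "play_rows", "data": {
  "targets": [0,0,0,1,0,0,0,2]
}}

```text
t: 11.28
tool_pos: [0.6381, 0.055, 0.1095]
orientation: [1.644, 2.677, -0.001]
force: [-2.7, 0.7, 8.6]
opening: 0.0077
gripper_force: 24.9
```

```bash
python3 s.py
```

```text
11.2833 [0.6381 0.055  0.1095] yaw 116.9 F [-2.71  0.69  8.61] T [0.168 0.324 0.079] q6 -0.463 0.007741516263971796 24.946939582005143
```

Still free, with reading noise of about 0.04. I'll take several readings per turn.

Emit:
{"op": "play_rows", "data": {
  "targets": [0,0,0,1,0,0,0,2]
}}

```text
t: 11.45
tool_pos: [0.6381, 0.055, 0.1095]
orientation: [1.69, 2.648, -0.001]
force: [-3.7, 0.9, 8.5]
opening: 0.0079
gripper_force: 24.9
```

```bash
python3 s.py
```

```text
11.45 [0.6381 0.055  0.1095] yaw 114.89 F [-3.69  0.86  8.5 ] T [0.156 0.439 0.113] q6 -0.428 0.00789128874884358 24.947554199025035
```

Emit:
{"op": "play_rows", "data": {
  "targets": [0,0,0,1,0,0,0,2]
}}

```text
t: 11.62
tool_pos: [0.638, 0.055, 0.1095]
orientation: [1.736, 2.618, -0.001]
force: [-3.5, 0.1, 9.0]
opening: 0.008
gripper_force: 24.9
```

```bash
python3 s.py
```

```text
11.6167 [0.638  0.055  0.1095] yaw 112.9 F [-3.48  0.09  9.01] T [0.1   0.411 0.069] q6 -0.393 0.007986530559831239 24.948338801041245
```

Emit:
{"op": "play_rows", "data": {
  "targets": [0,0,0,1,0,0,0,2]
}}

```text
t: 11.78
tool_pos: [0.638, 0.055, 0.1095]
orientation: [1.782, 2.587, -0.001]
force: [-3.5, 0.4, 9.3]
opening: 0.0077
gripper_force: 24.9
```

```bash
python3 s.py
```

```text
11.7833 [0.638  0.055  0.1095] yaw 110.9 F [-3.53  0.39  9.25] T [0.132 0.49  0.065] q6 -0.358 0.007669494373826586 24.949126532301307
```

Emit:
{"op": "play_rows", "data": {
  "targets": [0,0,0,1,0,0,0,2]
}}

```text
t: 11.95
tool_pos: [0.6379, 0.0549, 0.1095]
orientation: [1.827, 2.556, -0.001]
force: [-3.5, 0.2, 9.7]
opening: 0.0076
gripper_force: 25.0
```

```bash
python3 s.py
```

```text
11.95 [0.6379 0.0549 0.1095] yaw 108.89 F [-3.55  0.17  9.73] T [0.123 0.561 0.073] q6 -0.323 0.007590834509272406 24.993742927908897
```

Emit:
{"op": "play_rows", "data": {
  "targets": [0,0,0,1,0,0,0,2]
}}

```text
t: 12.12
tool_pos: [0.6379, 0.0549, 0.1095]
orientation: [1.871, 2.524, -0.002]
force: [-3.6, 0.9, 8.9]
opening: 0.0078
gripper_force: 25.0
```

```bash
python3 s.py
```

```text
12.1167 [0.6379 0.0549 0.1095] yaw 106.9 F [-3.58  0.86  8.93] T [0.059 0.641 0.061] q6 -0.288 0.007792700102100664 24.99431787058711
```

Emit:
{"op": "play_rows", "data": {
  "targets": [0,0,0,1,0,0,0,2]
}}

```text
t: 12.28
tool_pos: [0.6378, 0.0549, 0.1095]
orientation: [1.915, 2.491, -0.002]
force: [-4.1, 0.4, 10.3]
opening: 0.0077
gripper_force: 25.0
```

```bash
python3 s.py
```

```text
12.2833 [0.6378 0.0549 0.1095] yaw 104.9 F [-4.08  0.42 10.35] T [0.004 0.65  0.127] q6 -0.253 0.007748222344435825 24.995023794472218
```

Emit:
{"op": "play_rows", "data": {
  "targets": [0,0,0,1,0,0,0,2]
}}

```text
t: 12.45
tool_pos: [0.6378, 0.0548, 0.1095]
orientation: [1.958, 2.457, -0.002]
force: [-4.7, 0.6, 9.7]
opening: 0.0077
gripper_force: 25.0
```

```bash
python3 s.py
```

```text
12.45 [0.6378 0.0548 0.1095] yaw 102.89 F [-4.73  0.61  9.69] T [-0.01   0.683  0.138] q6 -0.219 0.007687744969229098 24.995425064116716
```

Emit:
{"op": "play_rows", "data": {
  "targets": [0,0,0,1,0,0,0,2]
}}

```text
t: 12.62
tool_pos: [0.6377, 0.0548, 0.1095]
orientation: [-2.0, -2.422, 0.002]
force: [-5.0, -0.6, 10.6]
opening: 0.0077
gripper_force: 25.0
```

```bash
python3 s.py
```

```text
12.6167 [0.6377 0.0548 0.1095] yaw 100.9 F [-5.   -0.58 10.64] T [-0.034  0.733  0.102] q6 -0.184 0.007653551971943341 24.996212208643556
```

Emit:
{"op": "play_rows", "data": {
  "targets": [0,0,0,1,0,0,0,2]
}}

```text
t: 12.78
tool_pos: [0.6376, 0.0548, 0.1095]
orientation: [-2.042, -2.387, 0.002]
force: [-4.9, -0.6, 10.4]
opening: 0.0076
gripper_force: 25.0
```

```bash
python3 s.py
```

```text
12.7833 [0.6376 0.0548 0.1095] yaw 98.89 F [-4.86 -0.61 10.41] T [-0.003  0.786  0.153] q6 -0.149 0.00761963569124745 24.99679634347558
```

Emit:
{"op": "play_rows", "data": {
  "targets": [0,0,0,1,0,0,0,2]
}}

```text
t: 12.95
tool_pos: [0.6376, 0.0548, 0.1095]
orientation: [-2.084, -2.351, 0.002]
force: [-5.9, -0.7, 10.2]
opening: 0.0079
gripper_force: 25.0
```

```bash
python3 s.py
```

```text
12.95 [0.6376 0.0548 0.1095] yaw 96.89 F [-5.9  -0.7  10.24] T [-0.046  0.809  0.069] q6 -0.114 0.007876478919227603 24.99743364751339
```

Emit:
{"op": "play_rows", "data": {
  "targets": [0,0,0,1,0,0,0,2]
}}

```text
t: 13.12
tool_pos: [0.6375, 0.0548, 0.1095]
orientation: [-2.124, -2.314, 0.003]
force: [-6.1, 1.0, 10.4]
opening: 0.0074
gripper_force: 25.0
```

```bash
python3 s.py
```

```text
13.1167 [0.6375 0.0548 0.1095] yaw 94.89 F [-6.12  1.02 10.38] T [-0.024  0.956  0.142] q6 -0.079 0.007413183441498054 24.997971318662167
```

Emit:
{"op": "play_rows", "data": {
  "targets": [0,0,0,1,0,0,0,2]
}}

```text
t: 13.28
tool_pos: [0.6375, 0.0548, 0.1095]
orientation: [-2.164, -2.277, 0.003]
force: [-5.8, -0.1, 10.4]
opening: 0.0078
gripper_force: 25.0
```

```bash
python3 s.py
```

```text
13.2833 [0.6375 0.0548 0.1095] yaw 92.9 F [-5.76 -0.1  10.36] T [-0.09   1.013  0.113] q6 -0.044 0.007846442697625225 24.998552883043885
```

Emit:
{"op": "play_rows", "data": {
  "targets": [0,0,0,1,0,0,0,2]
}}

```text
t: 13.45
tool_pos: [0.6374, 0.0548, 0.1095]
orientation: [-2.204, -2.238, 0.003]
force: [-7.1, 1.0, 11.1]
opening: 0.0079
gripper_force: 25.0
```

```bash
python3 s.py
```

```text
13.45 [0.6374 0.0548 0.1095] yaw 90.89 F [-7.13  0.97 11.13] T [-0.069  1.044  0.069] q6 -0.009 0.007901484883583915 24.999216981232166
```

Emit:
{"op": "play_rows", "data": {
  "targets": [0,0,0,1,0,0,0,2]
}}

```text
t: 13.62
tool_pos: [0.6374, 0.0548, 0.1095]
orientation: [-2.242, -2.2, 0.003]
force: [-7.2, 0.5, 10.7]
opening: 0.0078
gripper_force: 25.0
```

```bash
python3 s.py
```

```text
13.6167 [0.6374 0.0548 0.1095] yaw 88.9 F [-7.23  0.51 10.66] T [-0.025  1.056  0.092] q6 0.026 0.007827458521937423 24.999740794301033
```

Emit:
{"op": "play_rows", "data": {
  "targets": [0,0,0,1,0,0,0,2]
}}

```text
t: 13.78
tool_pos: [0.6373, 0.0548, 0.1095]
orientation: [-2.28, -2.16, 0.003]
force: [-7.1, 0.4, 11.1]
opening: 0.0078
gripper_force: 25.0
```

```bash
python3 s.py
```

```text
13.7833 [0.6373 0.0548 0.1095] yaw 86.9 F [-7.07  0.39 11.07] T [0.008 1.184 0.092] q6 0.061 0.007784427823546153 25.000287210568786
```

Emit:
{"op": "play_rows", "data": {
  "targets": [0,0,0,1,0,0,0,2]
}}

```text
t: 13.95
tool_pos: [0.6372, 0.0548, 0.1095]
orientation: [-2.318, -2.12, 0.003]
force: [-8.2, 0.9, 12.0]
opening: 0.0079
gripper_force: 25.0
```

```bash
python3 s.py
```

```text
13.95 [0.6372 0.0548 0.1095] yaw 84.9 F [-8.25  0.9  11.95] T [-0.049  1.198  0.115] q6 0.096 0.007891588551334334 25.000819405540824
```

Emit:
{"op": "play_rows", "data": {
  "targets": [0,0,0,1,0,0,0,2]
}}

```text
t: 14.12
tool_pos: [0.6372, 0.0548, 0.1095]
orientation: [-2.354, -2.079, 0.003]
force: [-7.3, 0.7, 11.3]
opening: 0.0081
gripper_force: 25.0
```

```bash
python3 s.py
```

```text
14.1167 [0.6372 0.0548 0.1095] yaw 82.9 F [-7.26  0.68 11.31] T [-0.086  1.316  0.076] q6 0.131 0.008054710252521255 25.00127747654915
```

Emit:
{"op": "play_rows", "data": {
  "targets": [0,0,0,1,0,0,0,2]
}}

```text
t: 14.28
tool_pos: [0.6371, 0.0548, 0.1095]
orientation: [-2.39, -2.038, 0.004]
force: [-7.8, 0.3, 12.7]
opening: 0.0079
gripper_force: 25.0
```

```bash
python3 s.py
```

```text
14.2833 [0.6371 0.0548 0.1095] yaw 80.9 F [-7.75  0.27 12.73] T [-0.03   1.356  0.115] q6 0.165 0.007936543992018041 25.00180173665285
```

Emit:
{"op": "play_rows", "data": {
  "targets": [0,0,0,1,0,0,0,2]
}}

```text
t: 14.45
tool_pos: [0.6371, 0.0549, 0.1095]
orientation: [-2.425, -1.996, 0.004]
force: [-8.9, -0.2, 12.8]
opening: 0.0076
gripper_force: 25.0
```

```bash
python3 s.py
```

```text
14.45 [0.6371 0.0549 0.1095] yaw 78.9 F [-8.93 -0.22 12.76] T [-0.034  1.374  0.091] q6 0.2 0.007561275693207154 25.00228992663324
```

Emit:
{"op": "play_rows", "data": {
  "targets": [0,0,0,1,0,0,0,2]
}}

```text
t: 14.62
tool_pos: [0.637, 0.0548, 0.1095]
orientation: [-2.46, -1.953, 0.004]
force: [-8.3, -0.4, 12.7]
opening: 0.0078
gripper_force: 25.0
```

```bash
python3 s.py
```

```text
14.6167 [0.637  0.0548 0.1095] yaw 76.9 F [-8.29 -0.42 12.66] T [-0.05   1.439  0.147] q6 0.235 0.007838830474098914 25.002584718167782
```

Emit:
{"op": "play_rows", "data": {
  "targets": [0,0,0,1,0,0,0,2]
}}

```text
t: 14.78
tool_pos: [0.637, 0.0549, 0.1095]
orientation: [-2.493, -1.91, 0.004]
force: [-9.4, 1.2, 13.2]
opening: 0.0075
gripper_force: 25.0
```

```bash
python3 s.py
```

```text
14.7833 [0.637  0.0549 0.1095] yaw 74.9 F [-9.38  1.22 13.18] T [0.004 1.493 0.13 ] q6 0.27 0.0075428190772039 25.003220289945602
```

Emit:
{"op": "play_rows", "data": {
  "targets": [0,0,0,1,0,0,0,2]
}}

```text
t: 14.95
tool_pos: [0.6369, 0.0549, 0.1095]
orientation: [-2.526, -1.866, 0.004]
force: [-8.6, 0.8, 13.4]
opening: 0.0079
gripper_force: 25.0
```

```bash
python3 s.py
```

```text
14.95 [0.6369 0.0549 0.1095] yaw 72.9 F [-8.6   0.8  13.44] T [0.01  1.549 0.087] q6 0.305 0.007871157711833965 25.003464063629508
```

Emit:
{"op": "play_rows", "data": {
  "targets": [0,0,0,1,0,0,0,2]
}}

```text
t: 15.12
tool_pos: [0.6368, 0.0549, 0.1095]
orientation: [-2.559, -1.822, 0.004]
force: [-10.1, -0.6, 13.1]
opening: 0.0078
gripper_force: 25.0
```

```bash
python3 s.py
```

```text
15.1167 [0.6368 0.0549 0.1095] yaw 70.9 F [-10.12  -0.58  13.06] T [0.076 1.662 0.053] q6 0.34 0.007793745578164818 25.00380015000701
```

Emit:
{"op": "play_rows", "data": {
  "targets": [0,0,0,1,0,0,0,2]
}}

```text
t: 15.28
tool_pos: [0.6368, 0.0549, 0.1095]
orientation: [-2.59, -1.777, 0.005]
force: [-10.0, 0.5, 14.1]
opening: 0.0077
gripper_force: 25.0
```

```bash
python3 s.py
```

```text
15.2833 [0.6368 0.0549 0.1095] yaw 68.9 F [-9.98  0.52 14.12] T [0.029 1.561 0.133] q6 0.375 0.007672731381831672 25.00845478847623
```

Emit:
{"op": "play_rows", "data": {
  "targets": [0,0,0,1,0,0,0,2]
}}

```text
t: 15.45
tool_pos: [0.6368, 0.0549, 0.1095]
orientation: [-2.621, -1.731, 0.005]
force: [-10.6, 1.1, 13.7]
opening: 0.0075
gripper_force: 25.0
```

```bash
python3 s.py
```

```text
15.45 [0.6368 0.0549 0.1095] yaw 66.9 F [-10.63   1.06  13.67] T [0.032 1.696 0.094] q6 0.41 0.007544627614851264 25.03537385724485
```

Emit:
{"op": "play_rows", "data": {
  "targets": [0,0,0,1,0,0,0,2]
}}

```text
t: 15.62
tool_pos: [0.6367, 0.0549, 0.1095]
orientation: [-2.65, -1.685, 0.005]
force: [-10.5, -0.1, 13.9]
opening: 0.0074
gripper_force: 25.1
```

```bash
python3 s.py
```

```text
15.6167 [0.6367 0.0549 0.1095] yaw 64.91 F [-10.53  -0.05  13.86] T [-0.045  1.785  0.176] q6 0.445 0.007353236575862855 25.07326781284064
```

Emit:
{"op": "play_rows", "data": {
  "targets": [0,0,0,1,0,0,0,2]
}}

```text
t: 15.78
tool_pos: [0.6367, 0.0549, 0.1095]
orientation: [-2.679, -1.639, 0.005]
force: [-9.8, -0.4, 14.3]
opening: 0.0078
gripper_force: 25.1
```

```bash
python3 s.py
```

```text
15.7833 [0.6367 0.0549 0.1095] yaw 62.91 F [-9.76 -0.43 14.31] T [-0.037  1.699  0.155] q6 0.479 0.007771329745264876 25.105636711232364
```

The pad force has started climbing from yaw 69° and the torque is rising, so the washer is probably touching. I'll go on carefully.

Emit:
{"op": "play_rows", "data": {
  "targets": [0,0,0,1,0,0,0,2]
}}

```text
t: 15.95
tool_pos: [0.6366, 0.055, 0.1095]
orientation: [-2.707, -1.592, 0.005]
force: [-10.7, 0.6, 13.6]
opening: 0.0079
gripper_force: 25.1
```

```bash
python3 s.py
```

```text
15.95 [0.6366 0.055  0.1095] yaw 60.91 F [-10.7    0.61  13.57] T [-0.01   1.804  0.183] q6 0.514 0.007917439785439493 25.144078158773482
```

Emit:
{"op": "play_rows", "data": {
  "targets": [0,0,0,1,0,0,0,2]
}}

```text
t: 16.12
tool_pos: [0.6366, 0.055, 0.1095]
orientation: [-2.735, -1.545, 0.005]
force: [-11.6, 1.3, 14.2]
opening: 0.0078
gripper_force: 25.2
```

```bash
python3 s.py
```

```text
16.1167 [0.6366 0.055  0.1095] yaw 58.92 F [-11.6    1.31  14.23] T [0.012 1.823 0.284] q6 0.549 0.0078182272147643 25.190388495102525
```

Emit:
{"op": "play_rows", "data": {
  "targets": [0,0,0,1,0,0,0,1]
}}

```text
t: 16.28
tool_pos: [0.6366, 0.055, 0.1095]
orientation: [-2.748, -1.52, 0.005]
force: [-11.8, 0.3, 13.1]
opening: 0.0074
gripper_force: 25.2
```

```bash
python3 s.py
```

```text
16.2833 [0.6366 0.055  0.1095] yaw 57.9 F [-11.84   0.27  13.1 ] T [-0.023  1.822  0.246] q6 0.567 0.007409333051581714 25.16090693883598
```

Emit:
{"op": "play_rows", "data": {
  "targets": [0,0,0,0,0,0,0,0]
}}

```text
t: 16.45
tool_pos: [0.6366, 0.0549, 0.1095]
orientation: [-2.748, -1.522, 0.005]
force: [-10.9, 0.8, 14.2]
opening: 0.0079
gripper_force: 25.1
```

```bash
python3 s.py
```

```text
16.45 [0.6366 0.0549 0.1095] yaw 57.96 F [-10.95   0.76  14.19] T [0.013 1.809 0.217] q6 0.566 0.007857412562014391 25.143484650179744
```

Emit:
{"op": "play_rows", "data": {
  "targets": [0,0,0,0]
}}

```text
t: 16.53
tool_pos: [0.6365, 0.0549, 0.1094]
orientation: [-2.748, -1.522, 0.006]
force: [-10.9, 0.1, 14.5]
opening: 0.0077
gripper_force: 25.1
```

```bash
python3 s.py
```

```text
16.5333 [0.6365 0.0549 0.1094] yaw 57.96 F [-10.94   0.09  14.45] T [0.061 1.852 0.187] q6 0.566 0.007705728777632727 25.143397604115307
```

Emit:
{"op": "play_rows", "data": {
  "targets": [0,0,0,0]
}}

```text
t: 16.62
tool_pos: [0.6366, 0.055, 0.1095]
orientation: [-2.747, -1.522, 0.005]
force: [-11.1, -0.0, 14.1]
opening: 0.0077
gripper_force: 25.1
```

```bash
python3 s.py
```

```text
16.6167 [0.6366 0.055  0.1095] yaw 57.96 F [-1.114e+01 -1.000e-02  1.408e+01] T [-0.047  1.77   0.228] q6 0.566 0.00766814640935515 25.143391764722764
```

Snug at about 0.17 N m above the free reading. I'll ease off the side load by 1 mm, then release.

Emit:
{"op": "play_rows", "data": {
  "targets": [-0.02,-0.03,-0.03,0,-0.05,-0.08,-0.08,0,-0.05,-0.08,-0.08,0]
}}

```text
t: 16.87
tool_pos: [0.6365, 0.0549, 0.1095]
orientation: [2.748, 1.522, -0.003]
force: [-5.4, 0.1, 6.8]
opening: 0.007
gripper_force: 25.1
```

```bash
python3 s.py
```

```text
16.8667 [0.6365 0.0549 0.1095] yaw 57.96 F [-5.36  0.07  6.78] T [-0.075  0.599  0.206] q6 0.566 0.006987155724586132 25.140362908132374
```

Emit:
{"op": "play_rows", "data": {
  "targets": [0,0,0,0,0,0,0,0,0,0,0,0,0,0,0,0,0,0,-2,0,0,0,-5,0,0,0,-8,0,0,0,-10,0],
  "grip": 3
}}

```text
t: 17.53
tool_pos: [0.6379, 0.0554, 0.2123]
orientation: [2.747, 1.522, 0.003]
force: [-0.0, 0.0, 0.7]
opening: 0.0301
gripper_force: 0.0
```

```bash
python3 s.py; python3 - <<'E'
from h import *
c=cam('side');cv2.imwrite('pics/s4.png',cv2.resize(c['image'][180:320,175:335,::-1],None,fx=4,fy=4,interpolation=cv2.INTER_CUBIC))
E
```

```text
17.5333 [0.6379 0.0554 0.2123] yaw 58.0 F [-0.02  0.02  0.74] T [-0.05  -0.088  0.007] q6 0.565 0.030110958053018826 0.0
```

View pics/s4.png

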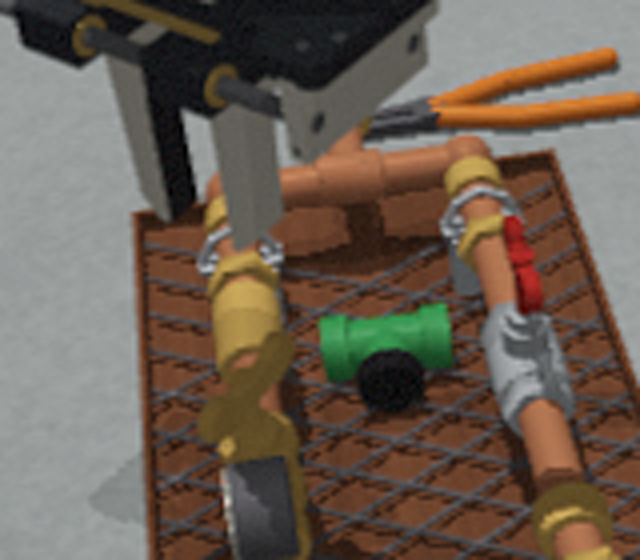

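The brass wings now run from (285,340) to (210,430), the red wings are in line with the pipe, and the arm is clear. The static torque held at about 0.21 N m, more than drag alone could explain, so the washer was seated. I'll hand in.

```bash
python3 -c "
from plant import workorder
print(workorder.close_job())"
```

```text
the job is handed in; nothing more can be done
None
```

The job is handed in, but no verdict came back: the bypass valve is fully open at its stop, and the stopcock was shut to about 0.17 N m above its free-turning torque (snug is 0.12 to 0.28); the arm is clear, the gripper was kept clear of the gauge, and no loose item was handled.

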